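# Fetch the sanding block from behind the jar

### The arm

A 6-joint arm with a two-finger parallel gripper is mounted at the origin on the work surface; the furniture and walls round the work are solid. World frame = base frame: x ahead of the robot, y to its left, z up, the work surface at z = 0. Lengths are in m, angles in rad, forces in N, time in s.
With the tool pointing down it reaches from about 0.35 to 0.85 m from the base axis. Payload 8.1 kg.
Tool frame: the origin (TCP) lies midway between the tips of the shut fingers; the grasp point (between the pads) lies 19 mm behind it; z points along the fingers, y is the line along which they close (so a half turn about z gives the same grasp; the last joint's range is limited). The gripper opens to 93 mm and grips with 3 to 60 N. Pads are 15 mm wide; open, the fingers measure 128 mm over their backs; the gripper's body (75 mm by 188 mm) begins 65 mm behind the grasp point.
Start: joints at [1.107, 0.13, 1.488, -0, 1.523, -0.085], TCP at [0.222, 0.557, 0.219] pointing down, gripper open.
Joint ranges: [-2.96, 2.96], [-0.89, 2.26], [0.02, 2.5], [-1.34, 4.48], [0, 2.73], [-2.66, 2.66]. Speed limits (rad/s): [2.39, 2.39, 2.79, 3.14, 3.14, 3.14].

### API

Orientations are given as a rotation vector (axis times angle).
In Python, from plant import read_state, read_camera, camera_model, close_job gives the robot as it stands. The module is installed in compiled form; this text tells all that it offers.
- The arm moves only by the tool carry_out, never from a script. Its argument "moves" is a list of rows, each an object of numbers: "jaw": the finger opening in m, from 0 to 0.093; "dx", "dy", "dz": the shift along the tool's x, y, z in m; "yaw": the turn about the tool's z in rad. In form: [{"jaw": .., "dx": .., "dy": .., "dz": .., "yaw": ..}, ...]. A call has 1 to 8 rows; each row shifts and turns the commanded pose from where the row before left it, along the tool's axes as they then stand; what a row does not reach is not made up. A row lasts 1/8 s, in which the tool goes at most 62.5 mm and 10.7 degrees, less where a joint would pass 70% of its speed; a pose out of reach is approached as far as the arm can. A call is refused whole if a number of a shift passes 0.0625 or a number of a turn 0.188, either way. A call with a gripper value outside its range is refused whole. The fingers move at their own pace and stop on an object; "grip_force" is the grip in N (left out, the last holds). Time passes only in rows, so rows that do not move let the fingers close. It gives the time, the measured TCP pose, the force, the opening and the grip force at its end, in the units of the state.
- read_state(): the state, without advancing time (a new reading comes with each control period).
- read_camera(name): name is "side" or "top" or "wrist"; returns the picture (400x640x3 uint8, red, green, blue); there is no depth.
- camera_model(name): a dict with "camera_matrix" (3x3 intrinsics, pixels), "view" (4x4, takes a point from world to camera coordinates). Camera axes: x right, y up, looking along -z (the intrinsics and any distortion apply to the point x, -y, -z); pixel columns grow to the right and rows downward; lengths in m; the calibration is good to about 2 mm. A picture is of the moment at which its call begins: read the wrist's pose just before it. camera_model takes no time and is no camera call; for the wrist camera it gives the pose at the moment of the call.
- close_job(): hands the job in; it is judged then, once.
The state is a dict: "t": time; "q": joint angles; "dq": joint speeds; "joint_torque": joint torques, N m; "tool_pos": TCP position; "orientation": TCP orientation; "force": force on the tool from outside, world axes, zero at the start; "wrist_torque": the same for the moment, N m; "opening": finger opening in m; "gripper_force": force on a finger pad.
Only numpy, scipy, OpenCV 4.12 (cv2) and the standard library are available. Lean on these libraries where they do the work, as an engineer would, in place of code of your own. Each camera call takes 0.05 s, during which the arm holds its last target. There are 200 camera calls.

### The job

The sanding block is stored in the two-bay plywood caddy, behind the container in one of the bays. Take that container out and stand it aside, lay the sanding block flat in the open wooden tray, then put the container back upright on the round mat it came from. Do not tip either container over, and leave the other bay's container and the thin wooden clamp pad behind it where they are.

Things in the scene. Friction and masses are not known exactly. Their poses are not given: they have to be found in the camera images.
- caddy: Fixed plywood caddy, 190 (x) x 280 (y) mm, open at front (-x) and top. Origin: centre of its underside; z up. Base 8 mm thick; three 8 mm walls along x at y = -136, 0, +136 mm, tops 57 mm over the worktop, so two bays 128 mm wide inside. Low back lip, 8 mm thick, outer face at x = +95 mm, top 21 mm over the worktop. In each bay a container stands in front and a flat block lies behind it.
- mat0 (a point): Top centre of the round black rubber mat (72 mm across, 2 mm thick) in the left (+y) bay, 10 mm above the worktop; a container stands on it.
- mat1 (a point): The same for the mat in the right (-y) bay, 10 mm above the worktop.
- rear0 (a point): Storage place on the base board behind mat0 (left bay), 8 mm above the worktop. The block lying here is some 10 mm behind the container; about 36 mm is free between it and the back lip.
- rear1 (a point): The same behind mat1 (right bay), 8 mm above the worktop.
- tray: Fixed open dark wooden tray on the worktop to the right of the caddy, 170 (its x) x 140 (its y) x 26 mm high, walls and floor 6 mm thick. Origin: centre of its underside. The worktop between the tray and the robot's side (100 to 190 mm from the tray's centre towards the robot) is clear and has room for the container.
- screw_jar: Upright jar with a steel lid, 58 mm diameter, 112 mm tall, under 0.4 kg. Origin: centre of its underside; z up. It stands on one of the two mats (which one varies).
- can: Upright closed can with a plain paper label, 58 mm diameter, 112 mm tall, under 0.4 kg. Origin: centre of its underside; z up. It stands on the other mat.
- sanding_block: Cork block wrapped in abrasive paper, 61 (x) x 119 (y) x 36 (z) mm, 0.12 kg. Origin: centre of its underside. It lies in one of the bays (which one varies) behind the container, its long side across the bay; can be gripped across its 61 mm width once the container in front is gone.
- clamp_pad: Thin plain wooden pad, 62 (x) x 95 (y) x 20 (z) mm. Origin: centre of its underside. It lies behind the container in the other bay and stays there.
Things that resemble listed ones, but are neither listed nor needed, are in the scene too. What is shaped like the can but green is not meant.

How it is judged:
On the way, in this order (a step that is already met when the one before it is completed fails the run):
1. the container in front of the sanding block stands upright elsewhere, let go, the block still in its bay (((horizontal distance between sanding_block and rear0 below 0.04 m and horizontal distance between each of screw_jar, can and mat0 above 0.09 m) or (horizontal distance between sanding_block and rear1 below 0.04 m and horizontal distance between each of screw_jar, can and mat1 above 0.09 m)) and contact force between the fingers and screw_jar below 0.1 N and angle between each of screw_jar, can's own z axis and vertical below 0.1 rad and linear speed of each of screw_jar, can below 0.02 m/s and contact force between the fingers and can below 0.1 N), for 0.2 s.
2. the sanding block lies flat in the tray, let go (x of sanding_block in the frame of tray between -0.052 and 0.052 m and y of sanding_block in the frame of tray between -0.036 and 0.036 m and z of sanding_block in the frame of tray below 0.011 m and angle between sanding_block's own z axis and vertical below 0.1 rad and contact force between the fingers and sanding_block below 0.1 N and linear speed of sanding_block below 0.02 m/s), for 0.2 s.
At the end, for the whole second after the job is handed in: The sanding block lies flat on the tray's floor within its walls; both containers stand upright on the mats where they stood at the start, within 20 mm; the clamp pad is within 20 mm of where it lay; all at rest (x of sanding_block in the frame of tray between -0.052 and 0.052 m and y of sanding_block in the frame of tray between -0.036 and 0.036 m and z of sanding_block in the frame of tray below 0.011 m and angle between each of sanding_block, screw_jar, can's own z axis and vertical below 0.1 rad and distance of each of screw_jar, can, clamp_pad from where it was at the start of the episode below 0.02 m and linear speed of each of screw_jar, can, sanding_block below 0.02 m/s); the robot touches nothing.
It fails at once if a container tips over (angle between any of screw_jar, can's own z axis and vertical above 0.7 rad).
It fails at once if the container in the clamp pad's bay is taken from its mat ((horizontal distance between clamp_pad and rear0 below 0.04 m and horizontal distance between each of screw_jar, can and mat0 above 0.04 m) or (horizontal distance between clamp_pad and rear1 below 0.04 m and horizontal distance between each of screw_jar, can and mat1 above 0.04 m)).
It fails at once if the clamp pad is taken from its place (distance of clamp_pad from where it was at the start of the episode above 0.03 m).
It also fails if it takes over 67 s, if anything falls off the work surface, if the arm or the gripper's body presses on something with over 40 N, if the wrist force passes 120 N, or if a joint passes its speed limit or range.

## Working session

There is one attempt and no reset: what is moved stays moved. The work goes in short steps, Python scripts to look and compute and a tool call to move; the robot and the scene stay as the last step left them, time stands still between calls to the robot, and variables do not carry over. Pictures are saved under pics/ and viewed, at most 10 in all, crops included, and the job is handed in when it is done.

Besides the shell and the picture viewer there is one more tool, called after "Request:" by a JSON object that holds its "op" and its "data". carry_out: Moves the arm, as the interface text tells. Its arguments: {"type":"object","properties":{"moves":{"type":"array","items":{"type":"object","properties":{"jaw":{"type":"number"},"dx":{"type":"number"},"dy":{"type":"number"},"dz":{"type":"number"},"yaw":{"type":"number"}}}},"grip_force":{"type":"number"}},"required":["moves"]}

```bash
mkdir -p pics
cat > h.py <<'E'
import numpy as np, cv2
from plant import *
def ray(m,u,v):
    K=np.array(m["camera_matrix"]);V=np.array(m["view"]);R=V[:3,:3];c=-R.T@V[:3,3]
    d=np.linalg.inv(K)@[u,v,1.];d=R.T@(d*[1,-1,-1]);return c,d
def onz(m,u,v,z):
    c,d=ray(m,u,v);return c+d*(z-c[2])/d[2]
def proj(m,p):
    K=np.array(m["camera_matrix"]);V=np.array(m["view"]);p=V[:3,:3]@p+V[:3,3];q=K@(p*[1,-1,-1]);return q[:2]/q[2]
E
python3 - <<'E'
from h import *
for n in("top","side"):
    im=read_camera(n);cv2.imwrite(f"pics/{n}0.png",im[:,:,::-1]);m=camera_model(n);print(n,m)
s=read_state();print(s["t"],s["tool_pos"],s["orientation"])
E
```

```text
top {'camera_matrix': array([[518.38201303,   0.        , 317.481633  ],
       [  0.        , 518.38201303, 202.01090154],
       [  0.        ,   0.        ,   1.        ]]), 'view': array([[-0.0146325 , -0.99960901, -0.02382685, -0.10545213],
       [ 0.98654593, -0.0183136 ,  0.16245532, -0.39848245],
       [-0.16282816, -0.02112915,  0.98642818, -0.99821046],
       [ 0.        ,  0.        ,  0.        ,  1.        ]])}
side {'camera_matrix': array([[489.88344005,   0.        , 317.12479123],
       [  0.        , 489.88344005, 195.06914979],
       [  0.        ,   0.        ,   1.        ]]), 'view': array([[ 0.81296663, -0.58217963,  0.01233436, -0.39452897],
       [ 0.37114909,  0.53436877,  0.75940659, -0.12990723],
       [-0.44870215, -0.61279433,  0.65049942, -0.85101969],
       [ 0.        ,  0.        ,  0.        ,  1.        ]])}
0.1 [0.22163892 0.55701583 0.21768028] [-5.91408252e-01 -3.08497295e+00  2.51301595e-03]
```

View pics/top0.png

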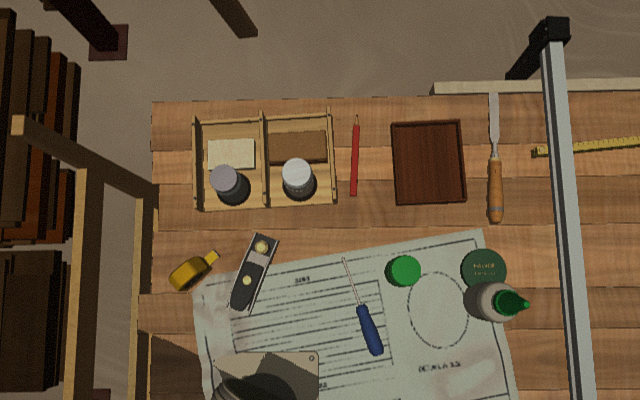

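View pics/side0.png

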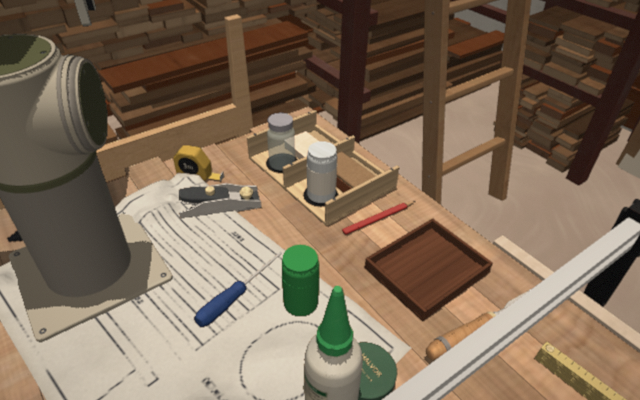

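Run:
```python
from h import *
a=cv2.imread("pics/top0.png");cv2.imwrite("pics/c1.png",cv2.resize(a[90:240,180:480],None,fx=2.66,fy=2.66,interpolation=cv2.INTER_CUBIC))
b=cv2.imread("pics/side0.png");cv2.imwrite("pics/c2.png",cv2.resize(b[100:320,240:510],None,fx=2.7,fy=2.7,interpolation=cv2.INTER_CUBIC))
mt=camera_model("top");ms=camera_model("side")
def tri(pt,ps):
    c1,d1=ray(mt,*pt);c2,d2=ray(ms,*ps)
    A=np.c_[d1,-d2];x=np.linalg.lstsq(A,c2-c1,rcond=None)[0];return c1+d1*x[0],c2+d2*x[1]
print("black bracket",tri((566,20),(638,206)))
for p in [(404,271),(485,264),(490,301),(394,122),(459,119),(399,205),(467,199)]: print(p,onz(mt,*p,0.0))
```

```text
black bracket (array([ 0.67308863, -0.54453263,  0.21502188]), array([ 0.66022248, -0.52987627,  0.20091738]))
(404, 271) [ 0.25913461 -0.2820041   0.        ]
(485, 264) [ 0.27048757 -0.44336676  0.        ]
(490, 301) [ 0.19797299 -0.44830595  0.        ]
(394, 122) [ 0.56858068 -0.27403607  0.        ]
(459, 119) [ 0.57205674 -0.40956117  0.        ]
(399, 205) [ 0.39259335 -0.27741005  0.        ]
(467, 199) [ 0.4024094  -0.41578479  0.        ]
```

View pics/c1.png

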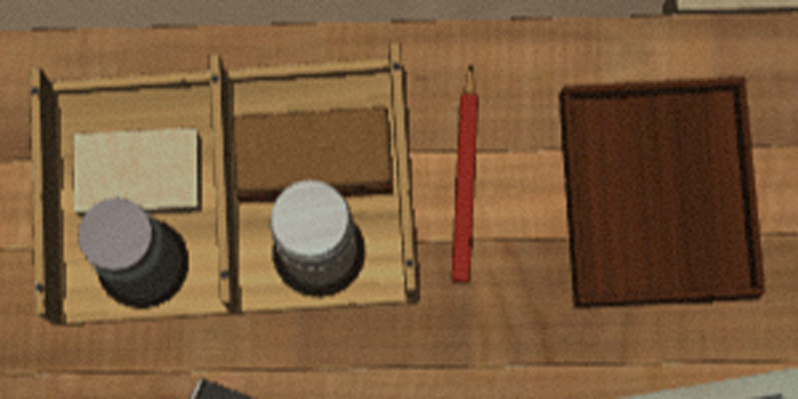

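View pics/c2.png

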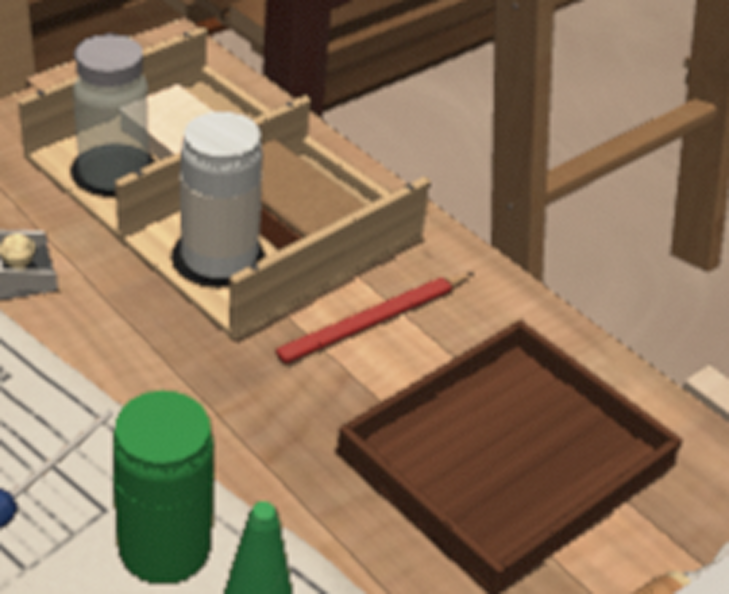

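```bash
cat > g.py <<'E'
from h import *
mt=camera_model("top");ms=camera_model("side")
T=lambda x,y,z:onz(mt,180+(x+.5)/2.66-.5,90+(y+.5)/2.66-.5,z).round(4)
S=lambda x,y,z:onz(ms,240+(x+.5)/2.7-.5,100+(y+.5)/2.7-.5,z).round(4)
def tri(pt,ps):
    c1,d1=ray(mt,*pt);c2,d2=ray(ms,*ps)
    x=np.linalg.lstsq(np.c_[d1,-d2],c2-c1,rcond=None)[0];return c1+d1*x[0],c2+d2*x[1]
E
python3 - <<'E'
from g import *
print("can",T(310,219,.122),S(221,133,.122)); print("jar",T(116,233,.122),S(110,58,.122))
for n,z,L in [("block",.044,[(236,115),(386,108),(391,190),(240,192)]),("tray",.026,[(561,88),(744,78),(763,297),(577,306)]),("pins",.057,[(35,90),(214,78),(396,66),(409,262),(224,275),(40,288)]),("base front",.008,[(62,322),(405,301)])]:
    print(n,[T(*p,z) for p in L])
print("trayS",[S(*p,.026) for p in [(340,436),(520,325),(680,441),(497,585)]])
print("green",tri((404,271),(301,262)),"bottle tip",tri((525,304),(338,290)),"disc",tri((487,262),(375,370)))
print("rail",tri((590,300),(480,348))) 
print("mat", S(219,262,.01))
E
```

```text
can [ 0.438  -0.0759  0.122 ] [ 0.4409 -0.0737  0.122 ]
jar [0.4308 0.0578 0.122 ] [0.4294 0.0528 0.122 ]
block [array([ 0.5371, -0.0157,  0.044 ]), array([ 0.5401, -0.1291,  0.044 ]), array([ 0.4766, -0.1318,  0.044 ]), array([ 0.4773, -0.0188,  0.044 ])]
tray [array([ 0.5587, -0.2636,  0.026 ]), array([ 0.5635, -0.4035,  0.026 ]), array([ 0.3934, -0.4076,  0.026 ]), array([ 0.3892, -0.2691,  0.026 ])]
pins [array([0.5559, 0.134 , 0.057 ]), array([ 0.5623, -0.0007,  0.057 ]), array([ 0.5685, -0.1372,  0.057 ]), array([ 0.4191, -0.144 ,  0.057 ]), array([ 0.412 , -0.0086,  0.057 ]), array([0.4049, 0.1266, 0.057 ])]
base front [array([0.3868, 0.1219, 0.008 ]), array([ 0.3983, -0.1409,  0.008 ])]
trayS [array([ 0.3893, -0.2762,  0.026 ]), array([ 0.558 , -0.2692,  0.026 ]), array([ 0.5638, -0.4034,  0.026 ]), array([ 0.3901, -0.4146,  0.026 ])]
green (array([ 0.25623888, -0.26774308,  0.10073708]), array([ 0.26057044, -0.27001718,  0.10118353])) bottle tip (array([ 0.19993572, -0.42811442,  0.24105289]), array([ 0.20168191, -0.42910555,  0.24135181])) disc (array([ 0.27332487, -0.44025504,  0.02446743]), array([ 0.27074736, -0.43872925,  0.02389846]))
rail (array([ 0.20462085, -0.52399645,  0.24480874]), array([ 0.25434998, -0.56992214,  0.2656367 ]))
mat [ 0.4366 -0.0806  0.01  ]
```

```bash
cat > p.py <<'E'
import sys,json
from h import *
from scipy.spatial.transform import Rotation as Ro
def th(s): y=Ro.from_rotvec(s["orientation"]).as_matrix()[:,1]; return np.arctan2(y[1],y[0])
def plan(wps,start=None,step=.04,rot=.17):
    s=read_state();p,t=(np.array(s["tool_pos"]),th(s)) if start is None else start
    rows=[]
    for x,y,z,T in wps:
        g=np.array([x,y,z]);n=max(1,int(np.ceil(max(np.linalg.norm(g-p)/step,abs(T-t)/rot)-.02)))
        dp=(g-p)/n;dt=(T-t)/n
        for i in range(n):
            r=dict(dx=-np.sin(t)*dp[0]+np.cos(t)*dp[1],dy=np.cos(t)*dp[0]+np.sin(t)*dp[1],dz=-dp[2],yaw=-dt)
            rows.append({k:round(float(v),4) for k,v in r.items() if abs(v)>3e-4});t+=dt
        p=g
    print(s["t"],np.round(s["tool_pos"],4),round(th(s),4),s["opening"])
    for i in range(0,len(rows),8): print(json.dumps(rows[i:i+8]))
E
python3 -c "
from p import *
plan([(.4395,-.075,.2,-1.57)])"
```

```text
0.1 [0.2216 0.557  0.2177] 1.192 0.09303071281695469
[{"dx": -0.0257, "dy": -0.0298, "dz": 0.001, "yaw": 0.1625}, {"dx": -0.0301, "dy": -0.0253, "dz": 0.001, "yaw": 0.1625}, {"dx": -0.0338, "dy": -0.0201, "dz": 0.001, "yaw": 0.1625}, {"dx": -0.0366, "dy": -0.0143, "dz": 0.001, "yaw": 0.1625}, {"dx": -0.0385, "dy": -0.0082, "dz": 0.001, "yaw": 0.1625}, {"dx": -0.0393, "dy": -0.0019, "dz": 0.001, "yaw": 0.1625}, {"dx": -0.0391, "dy": 0.0045, "dz": 0.001, "yaw": 0.1625}, {"dx": -0.0378, "dy": 0.0108, "dz": 0.001, "yaw": 0.1625}]
[{"dx": -0.0356, "dy": 0.0167, "dz": 0.001, "yaw": 0.1625}, {"dx": -0.0324, "dy": 0.0223, "dz": 0.001, "yaw": 0.1625}, {"dx": -0.0284, "dy": 0.0272, "dz": 0.001, "yaw": 0.1625}, {"dx": -0.0236, "dy": 0.0315, "dz": 0.001, "yaw": 0.1625}, {"dx": -0.0182, "dy": 0.0349, "dz": 0.001, "yaw": 0.1625}, {"dx": -0.0123, "dy": 0.0373, "dz": 0.001, "yaw": 0.1625}, {"dx": -0.0061, "dy": 0.0388, "dz": 0.001, "yaw": 0.1625}, {"dy": 0.0393, "dz": 0.001, "yaw": 0.1625}]
[{"dx": 0.0066, "dy": 0.0388, "dz": 0.001, "yaw": 0.1625}]
```

Request:
{"op": "carry_out", "data": {"moves": [{"jaw": 0.093,"dx": -0.026,"dy": -0.03,"dz": 0.001,"yaw": 0.162},{"dx": -0.03,"dy": -0.025,"dz": 0.001,"yaw": 0.162},{"dx": -0.034,"dy": -0.02,"dz": 0.001,"yaw": 0.162},{"dx": -0.037,"dy": -0.014,"dz": 0.001,"yaw": 0.162},{"dx": -0.038,"dy": -0.008,"dz": 0.001,"yaw": 0.162},{"dx": -0.039,"dy": -0.002,"dz": 0.001,"yaw": 0.162},{"dx": -0.039,"dy": 0.0045,"dz": 0.001,"yaw": 0.162},{"dx": -0.038,"dy": 0.011,"dz": 0.001,"yaw": 0.162}], "grip_force": 20}}

```text
invalid input at $.moves[1]: expected keys jaw, dx, dy, dz, yaw
```

Request:
{"op": "carry_out", "data": {"moves": [{"dx": -0.036,"dy": 0.017,"dz": 0.001,"yaw": 0.162},{"dx": -0.032,"dy": 0.022,"dz": 0.001,"yaw": 0.162},{"dx": -0.028,"dy": 0.027,"dz": 0.001,"yaw": 0.162},{"dx": -0.024,"dy": 0.031,"dz": 0.001,"yaw": 0.162},{"dx": -0.018,"dy": 0.035,"dz": 0.001,"yaw": 0.162},{"dx": -0.012,"dy": 0.037,"dz": 0.001,"yaw": 0.162},{"dx": -0.006,"dy": 0.039,"dz": 0.001,"yaw": 0.162},{"dy": 0.039,"dz": 0.001,"yaw": 0.162}]}}

```text
invalid input at $.moves[0]: expected keys jaw, dx, dy, dz, yaw
```

Request:
{"op": "carry_out", "data": {"moves": [{"dx": 0.0066,"dy": 0.039,"dz": 0.001,"yaw": 0.162},{"dx": 0}]}}

```text
invalid input at $.moves[0]: expected keys jaw, dx, dy, dz, yaw
```

```bash
python3 -c "
from p import *
im=read_camera('wrist');cv2.imwrite('pics/w1.png',im[:,:,::-1]);m=camera_model('wrist');np.savez('w1',**m)
plan([(.4395,-.075,.078,-1.57)])
for z in (.122,.01):print(proj(m,np.array([.4395,-.075,z])))"
```

```text
0.15 [0.2217 0.5571 0.2178] 1.192 0.0923688766263602
[{"dx": -0.0242, "dy": -0.0282, "dz": 0.0078, "yaw": 0.1534}, {"dx": -0.0282, "dy": -0.0241, "dz": 0.0078, "yaw": 0.1534}, {"dx": -0.0316, "dy": -0.0195, "dz": 0.0078, "yaw": 0.1534}, {"dx": -0.0342, "dy": -0.0145, "dz": 0.0078, "yaw": 0.1534}, {"dx": -0.036, "dy": -0.0091, "dz": 0.0078, "yaw": 0.1534}, {"dx": -0.037, "dy": -0.0034, "dz": 0.0078, "yaw": 0.1534}, {"dx": -0.0371, "dy": 0.0022, "dz": 0.0078, "yaw": 0.1534}, {"dx": -0.0363, "dy": 0.0079, "dz": 0.0078, "yaw": 0.1534}]
[{"dx": -0.0347, "dy": 0.0133, "dz": 0.0078, "yaw": 0.1534}, {"dx": -0.0322, "dy": 0.0185, "dz": 0.0078, "yaw": 0.1534}, {"dx": -0.029, "dy": 0.0232, "dz": 0.0078, "yaw": 0.1534}, {"dx": -0.0251, "dy": 0.0274, "dz": 0.0078, "yaw": 0.1534}, {"dx": -0.0207, "dy": 0.0309, "dz": 0.0078, "yaw": 0.1534}, {"dx": -0.0157, "dy": 0.0337, "dz": 0.0078, "yaw": 0.1534}, {"dx": -0.0104, "dy": 0.0357, "dz": 0.0078, "yaw": 0.1534}, {"dx": -0.0048, "dy": 0.0368, "dz": 0.0078, "yaw": 0.1534}]
[{"dx": 0.0009, "dy": 0.0371, "dz": 0.0078, "yaw": 0.1534}, {"dx": 0.0066, "dy": 0.0366, "dz": 0.0078, "yaw": 0.1534}]
[-81.8067422  528.72116809]
[  4.57425058 438.09340934]
```

View pics/w1.png

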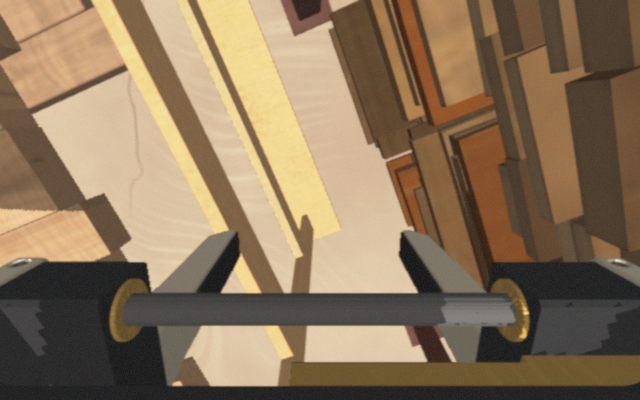

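The rows were refused because they need all five keys, so nothing moved. The wrist view just shows the fingers at the start pose, with posts and the wood rack below. Resending with full keys.

Request:
{"op": "carry_out", "data": {"moves": [{"jaw": 0.093,"dx": -0.026,"dy": -0.03,"dz": 0.001,"yaw": 0.162},{"jaw": 0.093,"dx": -0.03,"dy": -0.025,"dz": 0.001,"yaw": 0.162},{"jaw": 0.093,"dx": -0.034,"dy": -0.02,"dz": 0.001,"yaw": 0.162},{"jaw": 0.093,"dx": -0.037,"dy": -0.014,"dz": 0.001,"yaw": 0.162},{"jaw": 0.093,"dx": -0.038,"dy": -0.008,"dz": 0.001,"yaw": 0.162},{"jaw": 0.093,"dx": -0.039,"dy": -0.002,"dz": 0.001,"yaw": 0.162},{"jaw": 0.093,"dx": -0.039,"dy": 0.0045,"dz": 0.001,"yaw": 0.162},{"jaw": 0.093,"dx": -0.038,"dy": 0.011,"dz": 0.001,"yaw": 0.162}], "grip_force": 20}}

```text
t: 1.15
tool_pos: [0.3258, 0.2594, 0.2104]
orientation: [2.339, 2.097, -0.0]
force: [0.8, 0.0, -0.3]
opening: 0.0933
gripper_force: 0.0
```

Request:
{"op": "carry_out", "data": {"moves": [{"jaw": 0.093,"dx": -0.036,"dy": 0.017,"dz": 0.001,"yaw": 0.162},{"jaw": 0.093,"dx": -0.032,"dy": 0.022,"dz": 0.001,"yaw": 0.162},{"jaw": 0.093,"dx": -0.028,"dy": 0.027,"dz": 0.001,"yaw": 0.162},{"jaw": 0.093,"dx": -0.024,"dy": 0.031,"dz": 0.001,"yaw": 0.162},{"jaw": 0.093,"dx": -0.018,"dy": 0.035,"dz": 0.001,"yaw": 0.162},{"jaw": 0.093,"dx": -0.012,"dy": 0.037,"dz": 0.001,"yaw": 0.162},{"jaw": 0.093,"dx": -0.006,"dy": 0.039,"dz": 0.001,"yaw": 0.162},{"jaw": 0.093,"dx": 0,"dy": 0.039,"dz": 0.001,"yaw": 0.162}]}}

```text
t: 2.15
tool_pos: [0.4295, -0.0365, 0.2025]
orientation: [-3.131, -0.259, 0.0]
force: [0.5, 0.9, 0.0]
opening: 0.0929
gripper_force: 0.0
```

Request:
{"op": "carry_out", "data": {"moves": [{"jaw": 0.093,"dx": 0.0066,"dy": 0.039,"dz": 0.001,"yaw": 0.162},{"jaw": 0.093,"dx": 0,"dy": 0,"dz": 0,"yaw": 0}]}}

```text
t: 2.4
tool_pos: [0.4425, -0.0744, 0.2012]
orientation: [3.141, 0.007, -0.002]
force: [0.4, 0.4, 0.1]
opening: 0.0929
gripper_force: 0.0
```

```bash
python3 -c "
from p import *
im=read_camera('wrist');cv2.imwrite('pics/w2.png',im[:,:,::-1]);m=camera_model('wrist');np.savez('w2',**m)
plan([(.4395,-.075,.078,-1.57)])
for z in (.122,.01):print(proj(m,np.array([.4395,-.075,z])))"
```

```text
2.45 [ 0.4422 -0.0731  0.2012] -1.5629 0.09276767079637145
[{"dx": -0.0007, "dy": 0.0005, "dz": 0.0308, "yaw": 0.0018}, {"dx": -0.0007, "dy": 0.0005, "dz": 0.0308, "yaw": 0.0018}, {"dx": -0.0007, "dy": 0.0005, "dz": 0.0308, "yaw": 0.0018}, {"dx": -0.0007, "dy": 0.0005, "dz": 0.0308, "yaw": 0.0018}]
[321.09908809 207.73097951]
[320.55240133 178.39352007]
```

View pics/w2.png

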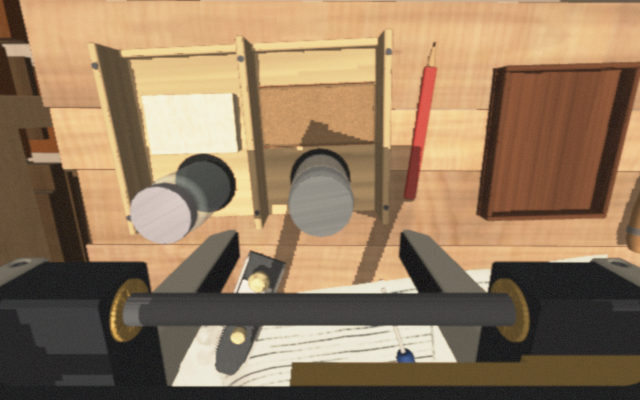

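The wrist view puts the can lid at (321, 203), centred between the fingers. The brown block lies behind it at (317, 115). Both match my estimate, so I'll descend.

Request:
{"op": "carry_out", "data": {"moves": [{"jaw": 0.093,"dx": -0.001,"dy": 0.001,"dz": 0.031,"yaw": 0},{"jaw": 0.093,"dx": -0.001,"dy": 0.001,"dz": 0.031,"yaw": 0},{"jaw": 0.093,"dx": 0,"dy": 0,"dz": 0.031,"yaw": 0},{"jaw": 0.093,"dx": 0,"dy": 0,"dz": 0.03,"yaw": 0},{"jaw": 0.093,"dx": 0,"dy": 0,"dz": 0,"yaw": 0},{"jaw": 0.05,"dx": 0,"dy": 0,"dz": 0,"yaw": 0},{"jaw": 0.05,"dx": 0,"dy": 0,"dz": 0,"yaw": 0},{"jaw": 0.05,"dx": 0,"dy": 0,"dz": 0,"yaw": 0}], "grip_force": 20}}

```text
t: 3.45
tool_pos: [0.4414, -0.0747, 0.0798]
orientation: [3.141, 0.014, 0.003]
force: [0.1, 0.1, -0.0]
opening: 0.0676
gripper_force: 0.0
```

Request:
{"op": "carry_out", "data": {"moves": [{"jaw": 0.05,"dx": 0,"dy": 0,"dz": 0,"yaw": 0},{"jaw": 0.05,"dx": 0,"dy": 0,"dz": -0.01,"yaw": 0},{"jaw": 0.05,"dx": 0,"dy": 0,"dz": -0.02,"yaw": 0},{"jaw": 0.05,"dx": 0,"dy": 0,"dz": -0.025,"yaw": 0},{"jaw": 0.05,"dx": 0,"dy": 0,"dz": -0.025,"yaw": 0},{"jaw": 0.05,"dx": 0,"dy": 0,"dz": 0,"yaw": 0}]}}

```text
t: 4.2
tool_pos: [0.442, -0.0749, 0.1609]
orientation: [3.14, 0.014, 0.006]
force: [0.5, -0.3, -3.5]
opening: 0.0574
gripper_force: 20.0
```

```bash
python3 -c "
from p import *
plan([(.345,-.345,.157,-1.57),(.345,-.345,.071,-1.57)],step=.03)"
```

```text
4.2 [ 0.442  -0.0749  0.1609] -1.5621 0.05737083876424978
[{"dx": -0.0099, "dy": 0.0269, "dz": 0.0004, "yaw": 0.0008}, {"dx": -0.0099, "dy": 0.0269, "dz": 0.0004, "yaw": 0.0008}, {"dx": -0.0099, "dy": 0.0269, "dz": 0.0004, "yaw": 0.0008}, {"dx": -0.0099, "dy": 0.0269, "dz": 0.0004, "yaw": 0.0008}, {"dx": -0.0098, "dy": 0.027, "dz": 0.0004, "yaw": 0.0008}, {"dx": -0.0098, "dy": 0.027, "dz": 0.0004, "yaw": 0.0008}, {"dx": -0.0098, "dy": 0.027, "dz": 0.0004, "yaw": 0.0008}, {"dx": -0.0098, "dy": 0.027, "dz": 0.0004, "yaw": 0.0008}]
[{"dx": -0.0098, "dy": 0.027, "dz": 0.0004, "yaw": 0.0008}, {"dx": -0.0097, "dy": 0.027, "dz": 0.0004, "yaw": 0.0008}, {"dz": 0.0287}, {"dz": 0.0287}, {"dz": 0.0287}]
```

Request:
{"op": "carry_out", "data": {"moves": [{"jaw": 0.05,"dx": -0.01,"dy": 0.027,"dz": 0,"yaw": 0},{"jaw": 0.05,"dx": -0.01,"dy": 0.027,"dz": 0,"yaw": 0},{"jaw": 0.05,"dx": -0.01,"dy": 0.027,"dz": 0,"yaw": 0},{"jaw": 0.05,"dx": -0.01,"dy": 0.027,"dz": 0,"yaw": 0},{"jaw": 0.05,"dx": -0.01,"dy": 0.027,"dz": 0,"yaw": 0},{"jaw": 0.05,"dx": -0.01,"dy": 0.027,"dz": 0,"yaw": 0},{"jaw": 0.05,"dx": -0.01,"dy": 0.027,"dz": 0,"yaw": 0},{"jaw": 0.05,"dx": -0.01,"dy": 0.027,"dz": 0,"yaw": 0}]}}

```text
t: 5.2
tool_pos: [0.3614, -0.2914, 0.157]
orientation: [-3.14, -0.014, 0.002]
force: [0.6, -0.3, -3.8]
opening: 0.0573
gripper_force: 20.0
```

Request:
{"op": "carry_out", "data": {"moves": [{"jaw": 0.05,"dx": -0.01,"dy": 0.027,"dz": 0,"yaw": 0},{"jaw": 0.05,"dx": -0.008,"dy": 0.027,"dz": 0,"yaw": 0},{"jaw": 0.05,"dx": 0,"dy": 0,"dz": 0.025,"yaw": 0},{"jaw": 0.05,"dx": 0,"dy": 0,"dz": 0.025,"yaw": 0},{"jaw": 0.05,"dx": 0,"dy": 0,"dz": 0.02,"yaw": 0},{"jaw": 0.05,"dx": 0,"dy": 0,"dz": 0.012,"yaw": 0},{"jaw": 0.05,"dx": 0,"dy": 0,"dz": 0.005,"yaw": 0},{"jaw": 0.05,"dx": 0,"dy": 0,"dz": 0,"yaw": 0}]}}

```text
t: 6.2
tool_pos: [0.3449, -0.3453, 0.0716]
orientation: [-3.141, -0.014, 0.0]
force: [0.7, -0.5, -3.2]
opening: 0.0573
gripper_force: 20.0
```

Request:
{"op": "carry_out", "data": {"moves": [{"jaw": 0.05,"dx": 0,"dy": 0,"dz": 0.001,"yaw": 0},{"jaw": 0.05,"dx": 0,"dy": 0,"dz": 0.001,"yaw": 0},{"jaw": 0.05,"dx": 0,"dy": 0,"dz": 0,"yaw": 0}]}}

```text
t: 6.58
tool_pos: [0.3451, -0.3455, 0.0699]
orientation: [3.141, 0.014, 0.0]
force: [0.2, 0.6, -3.4]
opening: 0.0569
gripper_force: 20.0
```

Request:
{"op": "carry_out", "data": {"moves": [{"jaw": 0.05,"dx": 0,"dy": 0,"dz": 0.001,"yaw": 0},{"jaw": 0.05,"dx": 0,"dy": 0,"dz": 0.001,"yaw": 0},{"jaw": 0.05,"dx": 0,"dy": 0,"dz": 0,"yaw": 0}]}}

```text
t: 6.95
tool_pos: [0.3455, -0.346, 0.069]
orientation: [3.14, 0.014, 0.002]
force: [-0.5, 2.6, 7.4]
opening: 0.0577
gripper_force: 20.0
```

Request:
{"op": "carry_out", "data": {"moves": [{"jaw": 0.075,"dx": 0,"dy": 0,"dz": -0.0005,"yaw": 0},{"jaw": 0.093,"dx": 0,"dy": 0,"dz": 0,"yaw": 0},{"jaw": 0.093,"dx": 0,"dy": 0,"dz": 0,"yaw": 0},{"jaw": 0.093,"dx": 0,"dy": 0,"dz": 0,"yaw": 0},{"jaw": 0.093,"dx": 0,"dy": 0,"dz": -0.03,"yaw": 0},{"jaw": 0.093,"dx": 0,"dy": 0,"dz": -0.04,"yaw": 0},{"jaw": 0.093,"dx": 0,"dy": 0,"dz": -0.04,"yaw": 0},{"jaw": 0.093,"dx": 0,"dy": 0,"dz": 0,"yaw": 0}]}}

```text
t: 7.95
tool_pos: [0.3465, -0.3473, 0.1822]
orientation: [3.136, 0.014, 0.007]
force: [-0.2, 0.1, -0.5]
opening: 0.0929
gripper_force: 0.0
```

```bash
python3 -c "
from p import *
plan([(.508,-.074,.13,.048)],step=.045)"
```

```text
7.95 [ 0.3465 -0.3473  0.1822] -1.562 0.09286361162734197
[{"dx": 0.0164, "dy": -0.0272, "dz": 0.0052, "yaw": -0.161}, {"dx": 0.0205, "dy": -0.0242, "dz": 0.0052, "yaw": -0.161}, {"dx": 0.0241, "dy": -0.0206, "dz": 0.0052, "yaw": -0.161}, {"dx": 0.0271, "dy": -0.0165, "dz": 0.0052, "yaw": -0.161}, {"dx": 0.0294, "dy": -0.0119, "dz": 0.0052, "yaw": -0.161}, {"dx": 0.031, "dy": -0.007, "dz": 0.0052, "yaw": -0.161}, {"dx": 0.0317, "dy": -0.002, "dz": 0.0052, "yaw": -0.161}, {"dx": 0.0316, "dy": 0.0031, "dz": 0.0052, "yaw": -0.161}]
[{"dx": 0.0307, "dy": 0.0082, "dz": 0.0052, "yaw": -0.161}, {"dx": 0.029, "dy": 0.013, "dz": 0.0052, "yaw": -0.161}]
```

Request:
{"op": "carry_out", "data": {"moves": [{"jaw": 0.08,"dx": 0.016,"dy": -0.027,"dz": 0,"yaw": -0.161},{"jaw": 0.08,"dx": 0.0205,"dy": -0.024,"dz": 0,"yaw": -0.161},{"jaw": 0.08,"dx": 0.024,"dy": -0.021,"dz": 0,"yaw": -0.161},{"jaw": 0.08,"dx": 0.027,"dy": -0.0165,"dz": 0,"yaw": -0.161},{"jaw": 0.08,"dx": 0.0295,"dy": -0.012,"dz": 0,"yaw": -0.161},{"jaw": 0.08,"dx": 0.031,"dy": -0.007,"dz": 0,"yaw": -0.161},{"jaw": 0.08,"dx": 0.032,"dy": -0.002,"dz": 0,"yaw": -0.161},{"jaw": 0.08,"dx": 0.0315,"dy": 0.003,"dz": 0,"yaw": -0.161}]}}

```text
t: 8.95
tool_pos: [0.4733, -0.1252, 0.1768]
orientation: [-2.498, -1.903, 0.001]
force: [0.4, -0.6, 0.9]
opening: 0.0798
gripper_force: 0.0
```

Request:
{"op": "carry_out", "data": {"moves": [{"jaw": 0.08,"dx": 0.031,"dy": 0.008,"dz": 0,"yaw": -0.161},{"jaw": 0.08,"dx": 0.029,"dy": 0.013,"dz": 0.005,"yaw": -0.161},{"jaw": 0.08,"dx": 0,"dy": 0,"dz": 0,"yaw": 0}]}}

```text
t: 9.32
tool_pos: [0.5054, -0.0696, 0.1714]
orientation: [-2.162, -2.276, 0.002]
force: [-0.8, 0.0, -0.1]
opening: 0.0797
gripper_force: 0.0
```

```bash
python3 -c "
from p import *
plan([(.508,-.074,.016,.048)],step=.03)
im=read_camera('wrist');cv2.imwrite('pics/w3.png',im[:,:,::-1]);m=camera_model('wrist')
for p in [(.5385,-.015),(.5385,-.133),(.477,-.133),(.477,-.015)]:print(proj(m,np.array([*p,.044])))"
```

```text
9.325 [ 0.5054 -0.0696  0.1714] 0.0514 0.07965406440211083
[{"dx": -0.0008, "dy": 0.0004, "dz": 0.0259, "yaw": 0.0006}, {"dx": -0.0008, "dy": 0.0004, "dz": 0.0259, "yaw": 0.0006}, {"dx": -0.0008, "dy": 0.0004, "dz": 0.0259, "yaw": 0.0006}, {"dx": -0.0008, "dy": 0.0004, "dz": 0.0259, "yaw": 0.0006}, {"dx": -0.0008, "dy": 0.0004, "dz": 0.0259, "yaw": 0.0006}, {"dx": -0.0008, "dy": 0.0004, "dz": 0.0259, "yaw": 0.0006}]
[357.29752636 132.63979733]
[347.95418768 248.81556645]
[288.41453554 246.1540155 ]
[291.12973555 129.3808772 ]
```

View pics/w3.png

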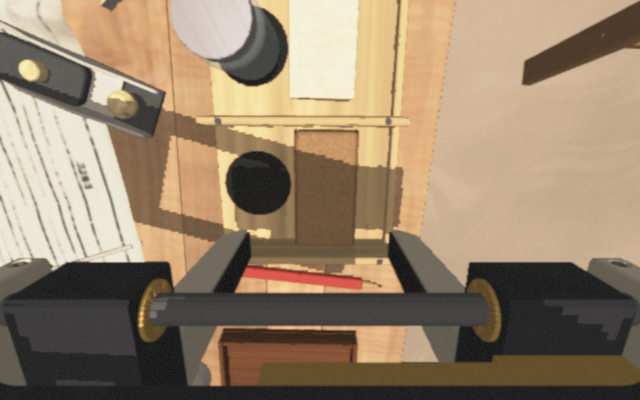

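The wrist view shows the block between cols 295–357 and rows 130–245, so its centre is about (0.510, -0.073). The can's mat is empty at (258, 182), and the lip is at col 388.

Request:
{"op": "carry_out", "data": {"moves": [{"jaw": 0.078,"dx": -0.002,"dy": 0.0025,"dz": 0.03,"yaw": 0},{"jaw": 0.078,"dx": -0.0015,"dy": 0.002,"dz": 0.03,"yaw": 0},{"jaw": 0.078,"dx": 0,"dy": 0,"dz": 0.03,"yaw": 0},{"jaw": 0.078,"dx": 0,"dy": 0,"dz": 0.025,"yaw": 0},{"jaw": 0.078,"dx": 0,"dy": 0,"dz": 0,"yaw": 0}]}}

```text
t: 10.0
tool_pos: [0.5076, -0.0751, 0.0556]
orientation: [-2.168, -2.268, 0.005]
force: [-0.1, -0.0, 0.3]
opening: 0.0782
gripper_force: 0.0
```

Request:
{"op": "carry_out", "data": {"moves": [{"jaw": 0.078,"dx": 0,"dy": 0,"dz": 0.02,"yaw": 0},{"jaw": 0.078,"dx": 0,"dy": 0,"dz": 0.012,"yaw": 0},{"jaw": 0.078,"dx": 0,"dy": 0,"dz": 0.007,"yaw": 0},{"jaw": 0.078,"dx": 0,"dy": 0,"dz": 0,"yaw": 0}]}}

```text
t: 10.5
tool_pos: [0.5101, -0.0747, 0.0191]
orientation: [-2.168, -2.273, 0.0]
force: [0.0, -0.4, 0.1]
opening: 0.0779
gripper_force: 0.0
```

Request:
{"op": "carry_out", "data": {"moves": [{"jaw": 0.078,"dx": 0,"dy": 0,"dz": 0.003,"yaw": 0},{"jaw": 0.05,"dx": 0,"dy": 0,"dz": 0,"yaw": 0},{"jaw": 0.05,"dx": 0,"dy": 0,"dz": 0,"yaw": 0},{"jaw": 0.05,"dx": 0,"dy": 0,"dz": 0,"yaw": 0},{"jaw": 0.05,"dx": 0,"dy": 0,"dz": 0,"yaw": 0},{"jaw": 0.05,"dx": 0,"dy": 0,"dz": -0.01,"yaw": 0},{"jaw": 0.05,"dx": 0,"dy": 0,"dz": -0.02,"yaw": 0},{"jaw": 0.05,"dx": 0,"dy": 0,"dz": 0,"yaw": 0}], "grip_force": 25}}

```text
t: 11.5
tool_pos: [0.5119, -0.0751, 0.0482]
orientation: [2.165, 2.272, 0.003]
force: [0.2, 0.5, -0.6]
opening: 0.0597
gripper_force: 25.0
```

Request:
{"op": "carry_out", "data": {"moves": [{"jaw": 0.05,"dx": 0,"dy": 0,"dz": -0.03,"yaw": 0},{"jaw": 0.05,"dx": 0,"dy": 0,"dz": -0.03,"yaw": 0},{"jaw": 0.05,"dx": 0,"dy": 0,"dz": -0.03,"yaw": 0},{"jaw": 0.05,"dx": 0,"dy": 0,"dz": 0,"yaw": 0}]}}

```text
t: 12.0
tool_pos: [0.5121, -0.0751, 0.1384]
orientation: [2.165, 2.271, 0.004]
force: [-0.0, -1.0, -1.2]
opening: 0.0597
gripper_force: 25.0
```

```bash
python3 -c "
from p import *
plan([(.476,-.337,.135,-1.535)],step=.03)"
```

```text
12.0 [ 0.5121 -0.0751  0.1384] 0.048 0.0597313756765641
[{"dx": -0.026, "dy": -0.0049, "dz": 0.0003, "yaw": 0.1583}, {"dx": -0.0264, "dy": -0.0007, "dz": 0.0003, "yaw": 0.1583}, {"dx": -0.0262, "dy": 0.0035, "dz": 0.0003, "yaw": 0.1583}, {"dx": -0.0253, "dy": 0.0076, "dz": 0.0003, "yaw": 0.1583}, {"dx": -0.0238, "dy": 0.0115, "dz": 0.0003, "yaw": 0.1583}, {"dx": -0.0217, "dy": 0.0151, "dz": 0.0003, "yaw": 0.1583}, {"dx": -0.0191, "dy": 0.0183, "dz": 0.0003, "yaw": 0.1583}, {"dx": -0.0159, "dy": 0.0211, "dz": 0.0003, "yaw": 0.1583}]
[{"dx": -0.0124, "dy": 0.0233, "dz": 0.0003, "yaw": 0.1583}, {"dx": -0.0086, "dy": 0.025, "dz": 0.0003, "yaw": 0.1583}]
```

Request:
{"op": "carry_out", "data": {"moves": [{"jaw": 0.05,"dx": -0.026,"dy": -0.005,"dz": 0,"yaw": 0.158},{"jaw": 0.05,"dx": -0.0265,"dy": -0.001,"dz": 0,"yaw": 0.158},{"jaw": 0.05,"dx": -0.026,"dy": 0.0035,"dz": 0,"yaw": 0.158},{"jaw": 0.05,"dx": -0.0255,"dy": 0.0075,"dz": 0,"yaw": 0.158},{"jaw": 0.05,"dx": -0.024,"dy": 0.0115,"dz": 0,"yaw": 0.158},{"jaw": 0.05,"dx": -0.022,"dy": 0.015,"dz": 0,"yaw": 0.158},{"jaw": 0.05,"dx": -0.019,"dy": 0.018,"dz": 0,"yaw": 0.158},{"jaw": 0.05,"dx": -0.016,"dy": 0.021,"dz": 0,"yaw": 0.158}]}}

```text
t: 13.0
tool_pos: [0.4795, -0.2844, 0.1337]
orientation: [-3.092, -0.546, 0.003]
force: [0.0, 0.6, -1.0]
opening: 0.0597
gripper_force: 25.0
```

Request:
{"op": "carry_out", "data": {"moves": [{"jaw": 0.05,"dx": -0.0125,"dy": 0.023,"dz": 0,"yaw": 0.158},{"jaw": 0.05,"dx": -0.0085,"dy": 0.025,"dz": 0,"yaw": 0.158},{"jaw": 0.05,"dx": 0,"dy": 0,"dz": 0.03,"yaw": 0},{"jaw": 0.05,"dx": 0,"dy": 0,"dz": 0.03,"yaw": 0},{"jaw": 0.05,"dx": 0,"dy": 0,"dz": 0,"yaw": 0}]}}

```text
t: 13.62
tool_pos: [0.4705, -0.3339, 0.0711]
orientation: [-3.135, -0.061, 0.01]
force: [0.1, 0.4, -1.3]
opening: 0.0596
gripper_force: 25.0
```

```bash
python3 -c "
from p import *
plan([(.476,-.337,.017,-1.535)],step=.03)
im=read_camera('side');cv2.imwrite('pics/s3.png',im[:,:,::-1])"
```

```text
13.625 [ 0.4705 -0.3339  0.0711] -1.5322 0.05964674312359934
[{"dx": 0.0027, "dy": 0.0017, "dz": 0.0271, "yaw": 0.0014}, {"dx": 0.0027, "dy": 0.0017, "dz": 0.0271, "yaw": 0.0014}]
```

View pics/s3.png

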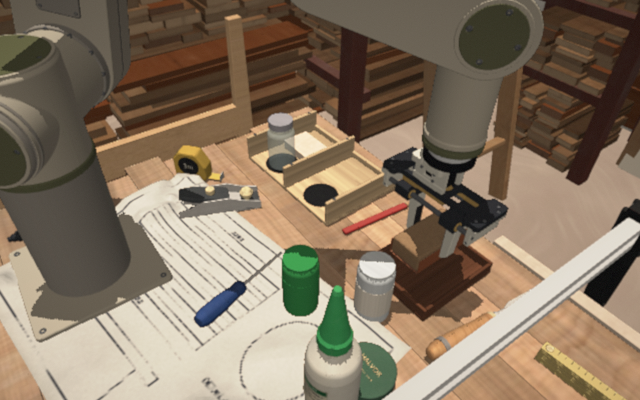

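The side view shows the white can upright at (375, 287), in front of the tray. The block is held level over the tray at (430, 245). Lowering.

Request:
{"op": "carry_out", "data": {"moves": [{"jaw": 0.05,"dx": 0.003,"dy": 0.002,"dz": 0.02,"yaw": 0},{"jaw": 0.05,"dx": 0.0025,"dy": 0.0015,"dz": 0.018,"yaw": 0},{"jaw": 0.05,"dx": 0,"dy": 0,"dz": 0.01,"yaw": 0},{"jaw": 0.05,"dx": 0,"dy": 0,"dz": 0.005,"yaw": 0},{"jaw": 0.05,"dx": 0,"dy": 0,"dz": 0,"yaw": 0}]}}

```text
t: 14.3
tool_pos: [0.479, -0.3394, 0.0228]
orientation: [-3.141, -0.061, 0.001]
force: [-0.2, 0.4, -1.3]
opening: 0.0597
gripper_force: 25.0
```

Request:
{"op": "carry_out", "data": {"moves": [{"jaw": 0.05,"dx": 0,"dy": 0,"dz": 0.001,"yaw": 0},{"jaw": 0.05,"dx": 0,"dy": 0,"dz": 0.001,"yaw": 0},{"jaw": 0.05,"dx": 0,"dy": 0,"dz": 0,"yaw": 0}]}}

```text
t: 14.68
tool_pos: [0.4792, -0.3397, 0.0214]
orientation: [3.141, 0.061, 0.0]
force: [0.7, -0.2, -1.9]
opening: 0.0597
gripper_force: 25.0
```

Request:
{"op": "carry_out", "data": {"moves": [{"jaw": 0.05,"dx": 0,"dy": 0,"dz": 0.002,"yaw": 0},{"jaw": 0.05,"dx": 0,"dy": 0,"dz": 0.002,"yaw": 0},{"jaw": 0.05,"dx": 0,"dy": 0,"dz": 0,"yaw": 0}]}}

```text
t: 15.05
tool_pos: [0.4789, -0.3394, 0.0168]
orientation: [-3.141, -0.061, 0.001]
force: [-0.1, 0.8, -0.7]
opening: 0.0597
gripper_force: 25.0
```

Request:
{"op": "carry_out", "data": {"moves": [{"jaw": 0.05,"dx": 0,"dy": 0,"dz": 0.001,"yaw": 0},{"jaw": 0.05,"dx": 0,"dy": 0,"dz": 0,"yaw": 0}]}}

```text
t: 15.3
tool_pos: [0.4791, -0.3395, 0.016]
orientation: [-3.141, -0.061, 0.0]
force: [0.6, 0.6, -1.9]
opening: 0.0599
gripper_force: 25.0
```

Request:
{"op": "carry_out", "data": {"moves": [{"jaw": 0.05,"dx": 0,"dy": 0,"dz": 0.001,"yaw": 0},{"jaw": 0.05,"dx": 0,"dy": 0,"dz": 0,"yaw": 0}]}}

```text
t: 15.55
tool_pos: [0.4791, -0.3395, 0.0151]
orientation: [-3.141, -0.061, 0.0]
force: [0.1, 0.9, -1.1]
opening: 0.0594
gripper_force: 25.0
```

Request:
{"op": "carry_out", "data": {"moves": [{"jaw": 0.05,"dx": 0,"dy": 0,"dz": 0.001,"yaw": 0},{"jaw": 0.05,"dx": 0,"dy": 0,"dz": 0,"yaw": 0}]}}

```text
t: 15.8
tool_pos: [0.4792, -0.3397, 0.0144]
orientation: [3.141, 0.061, 0.0]
force: [-1.0, 0.1, 2.2]
opening: 0.0601
gripper_force: 25.0
```

Request:
{"op": "carry_out", "data": {"moves": [{"jaw": 0.074,"dx": 0,"dy": 0,"dz": 0,"yaw": 0},{"jaw": 0.074,"dx": 0,"dy": 0,"dz": 0,"yaw": 0},{"jaw": 0.074,"dx": 0,"dy": 0,"dz": 0,"yaw": 0},{"jaw": 0.074,"dx": 0,"dy": 0,"dz": -0.02,"yaw": 0},{"jaw": 0.074,"dx": 0,"dy": 0,"dz": -0.035,"yaw": 0},{"jaw": 0.093,"dx": 0,"dy": 0,"dz": -0.04,"yaw": 0},{"jaw": 0.093,"dx": 0,"dy": 0,"dz": -0.04,"yaw": 0},{"jaw": 0.093,"dx": 0,"dy": 0,"dz": -0.03,"yaw": 0}]}}

```text
t: 16.8
tool_pos: [0.4798, -0.3401, 0.1832]
orientation: [3.139, 0.061, 0.004]
force: [0.2, -0.2, -0.8]
opening: 0.0922
gripper_force: 0.0
```

```bash
python3 -c "
from p import *
plan([(.3455,-.346,.17,-1.562),(.3455,-.346,.068,-1.562)],step=.03)
im=read_camera('top');cv2.imwrite('pics/c4.png',cv2.resize(im[90:260,180:500,::-1],None,fx=2.5,fy=2.5))"
```

```text
16.8 [ 0.4798 -0.3401  0.1832] -1.532 0.09220595024124423
[{"dx": -0.0269, "dz": 0.0026, "yaw": 0.006}, {"dx": -0.0269, "dz": 0.0026, "yaw": 0.006}, {"dx": -0.0269, "dy": 0.0005, "dz": 0.0026, "yaw": 0.006}, {"dx": -0.0269, "dy": 0.0006, "dz": 0.0026, "yaw": 0.006}, {"dx": -0.0269, "dy": 0.0008, "dz": 0.0026, "yaw": 0.006}, {"dz": 0.0255}, {"dz": 0.0255}, {"dz": 0.0255}]
[{"dz": 0.0255}]
```

View pics/c4.png

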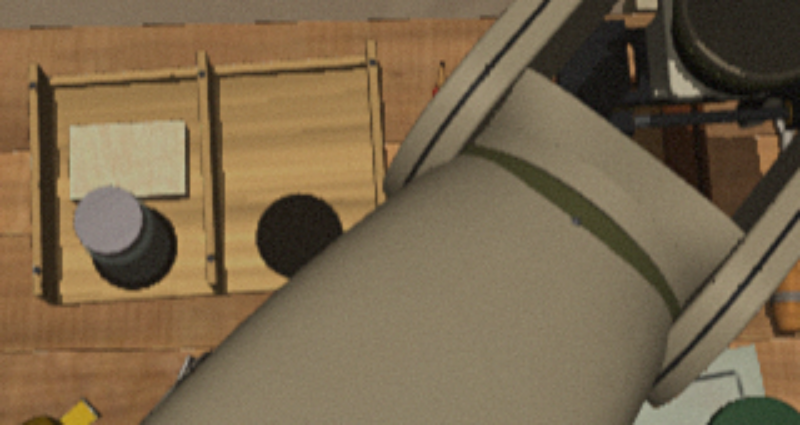

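The arm hides the tray in this crop. The jar and pad have not moved, and the empty mat is at (300, 235). Fetching the can now, and I'll check the block once the arm is clear.

Request:
{"op": "carry_out", "data": {"moves": [{"jaw": 0.093,"dx": -0.027,"dy": 0,"dz": 0,"yaw": 0.006},{"jaw": 0.093,"dx": -0.027,"dy": 0,"dz": 0,"yaw": 0.006},{"jaw": 0.093,"dx": -0.027,"dy": 0.0005,"dz": 0,"yaw": 0.006},{"jaw": 0.093,"dx": -0.027,"dy": 0.0005,"dz": 0,"yaw": 0.006},{"jaw": 0.093,"dx": -0.0265,"dy": 0.001,"dz": 0,"yaw": 0.006},{"jaw": 0.093,"dx": 0,"dy": 0,"dz": 0.01,"yaw": 0},{"jaw": 0.093,"dx": 0,"dy": 0,"dz": 0,"yaw": 0}]}}

```text
t: 17.73
tool_pos: [0.3448, -0.3448, 0.1687]
orientation: [-3.141, -0.013, 0.0]
force: [-1.1, -0.2, -0.8]
opening: 0.0926
gripper_force: 0.0
```

```bash
python3 -c "
from p import *
plan([(.3455,-.346,.069,-1.562)],step=.03)
mt=camera_model('top');print(onz(mt,299.9,183.8,.01))
im=read_camera('wrist');cv2.imwrite('pics/w5.png',im[:,:,::-1])"
```

```text
17.725 [ 0.3448 -0.3448  0.1687] -1.5622 0.09257017476590805
[{"dz": 0.0249}, {"dz": 0.0249}, {"dz": 0.0249}, {"dz": 0.0249}]
[ 0.43853435 -0.07624878  0.01      ]
```

View pics/w5.png

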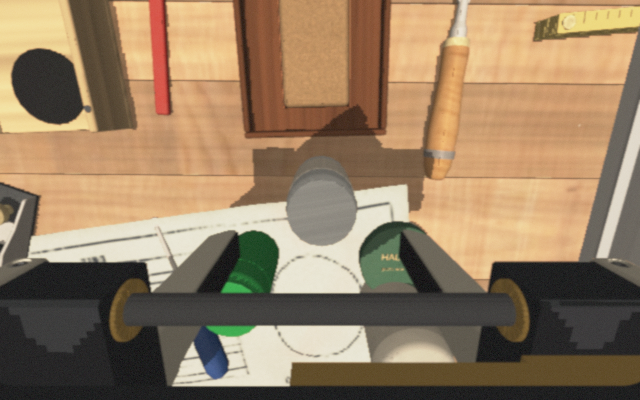

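The wrist view shows the block flat and centred in the tray at (316, 55). The can stands upright, centred between the fingers at (321, 215).

Request:
{"op": "carry_out", "data": {"moves": [{"jaw": 0.093,"dx": 0.0005,"dy": 0.001,"dz": 0.025,"yaw": 0},{"jaw": 0.093,"dx": 0,"dy": 0,"dz": 0.025,"yaw": 0},{"jaw": 0.093,"dx": 0,"dy": 0,"dz": 0.025,"yaw": 0},{"jaw": 0.093,"dx": 0,"dy": 0,"dz": 0.022,"yaw": 0},{"jaw": 0.093,"dx": 0,"dy": 0,"dz": 0,"yaw": 0},{"jaw": 0.05,"dx": 0,"dy": 0,"dz": 0,"yaw": 0},{"jaw": 0.05,"dx": 0,"dy": 0,"dz": 0,"yaw": 0},{"jaw": 0.05,"dx": 0,"dy": 0,"dz": 0,"yaw": 0}], "grip_force": 20}}

```text
t: 18.77
tool_pos: [0.3457, -0.3467, 0.0731]
orientation: [3.14, 0.014, 0.002]
force: [0.4, 0.3, -0.1]
opening: 0.0678
gripper_force: 0.0
```

Request:
{"op": "carry_out", "data": {"moves": [{"jaw": 0.05,"dx": 0,"dy": 0,"dz": 0,"yaw": 0},{"jaw": 0.05,"dx": 0,"dy": 0,"dz": 0,"yaw": 0}]}}

```text
t: 19.02
tool_pos: [0.3454, -0.3465, 0.0726]
orientation: [3.141, 0.014, 0.001]
force: [0.4, -1.1, 2.8]
opening: 0.0572
gripper_force: 20.0
```

Request:
{"op": "carry_out", "data": {"moves": [{"jaw": 0.05,"dx": 0,"dy": 0,"dz": -0.01,"yaw": 0},{"jaw": 0.05,"dx": 0,"dy": 0,"dz": -0.025,"yaw": 0},{"jaw": 0.05,"dx": 0,"dy": 0,"dz": -0.03,"yaw": 0},{"jaw": 0.05,"dx": 0,"dy": 0,"dz": -0.025,"yaw": 0},{"jaw": 0.05,"dx": 0,"dy": 0,"dz": 0,"yaw": 0}]}}

```text
t: 19.65
tool_pos: [0.3462, -0.3473, 0.1645]
orientation: [3.138, 0.014, 0.004]
force: [0.6, -0.1, -2.7]
opening: 0.0568
gripper_force: 20.0
```

```bash
python3 -c "
from p import *
plan([(.4415,-.0747,.16,-1.562)],step=.03)"
```

```text
19.65 [ 0.3462 -0.3473  0.1645] -1.562 0.05678650019353901
[{"dx": 0.0098, "dy": -0.0272, "dz": 0.0004}, {"dx": 0.0098, "dy": -0.0272, "dz": 0.0004}, {"dx": 0.0098, "dy": -0.0272, "dz": 0.0004}, {"dx": 0.0098, "dy": -0.0272, "dz": 0.0004}, {"dx": 0.0098, "dy": -0.0272, "dz": 0.0004}, {"dx": 0.0098, "dy": -0.0272, "dz": 0.0004}, {"dx": 0.0098, "dy": -0.0272, "dz": 0.0004}, {"dx": 0.0098, "dy": -0.0272, "dz": 0.0004}]
[{"dx": 0.0098, "dy": -0.0272, "dz": 0.0004}, {"dx": 0.0098, "dy": -0.0272, "dz": 0.0004}]
```

Request:
{"op": "carry_out", "data": {"moves": [{"jaw": 0.05,"dx": 0.01,"dy": -0.027,"dz": 0,"yaw": 0},{"jaw": 0.05,"dx": 0.01,"dy": -0.027,"dz": 0,"yaw": 0},{"jaw": 0.05,"dx": 0.01,"dy": -0.027,"dz": 0,"yaw": 0},{"jaw": 0.05,"dx": 0.01,"dy": -0.027,"dz": 0,"yaw": 0},{"jaw": 0.05,"dx": 0.01,"dy": -0.027,"dz": 0,"yaw": 0},{"jaw": 0.05,"dx": 0.01,"dy": -0.027,"dz": 0,"yaw": 0},{"jaw": 0.05,"dx": 0.01,"dy": -0.027,"dz": 0,"yaw": 0},{"jaw": 0.05,"dx": 0.01,"dy": -0.027,"dz": 0,"yaw": 0}]}}

```text
t: 20.65
tool_pos: [0.4226, -0.1282, 0.1604]
orientation: [-3.141, -0.014, 0.003]
force: [-0.6, 0.2, -3.4]
opening: 0.0568
gripper_force: 20.0
```

Request:
{"op": "carry_out", "data": {"moves": [{"jaw": 0.05,"dx": 0.009,"dy": -0.028,"dz": 0,"yaw": 0},{"jaw": 0.05,"dx": 0.009,"dy": -0.028,"dz": 0,"yaw": 0},{"jaw": 0.05,"dx": 0,"dy": 0,"dz": 0.02,"yaw": 0},{"jaw": 0.05,"dx": 0,"dy": 0,"dz": 0.02,"yaw": 0},{"jaw": 0.05,"dx": 0,"dy": 0,"dz": 0.02,"yaw": 0},{"jaw": 0.05,"dx": 0,"dy": 0,"dz": 0.012,"yaw": 0},{"jaw": 0.05,"dx": 0,"dy": 0,"dz": 0,"yaw": 0},{"jaw": 0.05,"dx": 0,"dy": 0,"dz": 0,"yaw": 0}]}}

```text
t: 21.65
tool_pos: [0.4412, -0.0735, 0.0906]
orientation: [3.141, 0.014, 0.001]
force: [1.0, 0.1, -3.1]
opening: 0.0572
gripper_force: 20.0
```

Request:
{"op": "carry_out", "data": {"moves": [{"jaw": 0.05,"dx": 0,"dy": 0.001,"dz": 0.003,"yaw": 0},{"jaw": 0.05,"dx": 0,"dy": 0,"dz": 0.003,"yaw": 0},{"jaw": 0.05,"dx": 0,"dy": 0,"dz": 0.001,"yaw": 0},{"jaw": 0.05,"dx": 0,"dy": 0,"dz": 0,"yaw": 0}]}}

```text
t: 22.15
tool_pos: [0.4408, -0.0743, 0.0831]
orientation: [-3.142, -0.014, 0.0]
force: [0.4, -0.8, -3.7]
opening: 0.0568
gripper_force: 20.0
```

Request:
{"op": "carry_out", "data": {"moves": [{"jaw": 0.05,"dx": 0,"dy": 0,"dz": 0.001,"yaw": 0},{"jaw": 0.05,"dx": 0,"dy": 0,"dz": 0,"yaw": 0}]}}

```text
t: 22.4
tool_pos: [0.4412, -0.0744, 0.0826]
orientation: [3.141, 0.014, 0.001]
force: [-0.5, 1.2, 1.5]
opening: 0.0569
gripper_force: 20.0
```

Request:
{"op": "carry_out", "data": {"moves": [{"jaw": 0.05,"dx": 0,"dy": 0,"dz": 0.001,"yaw": 0},{"jaw": 0.05,"dx": 0,"dy": 0,"dz": 0,"yaw": 0}]}}

```text
t: 22.65
tool_pos: [0.4415, -0.0744, 0.0826]
orientation: [3.141, 0.014, 0.002]
force: [-4.5, 1.5, 10.4]
opening: 0.0572
gripper_force: 20.0
```

Contact felt at the expected height. Releasing and retreating.

Request:
{"op": "carry_out", "data": {"moves": [{"jaw": 0.05,"dx": 0,"dy": 0,"dz": -0.0007,"yaw": 0},{"jaw": 0.08,"dx": 0,"dy": 0,"dz": 0,"yaw": 0},{"jaw": 0.093,"dx": 0,"dy": 0,"dz": 0,"yaw": 0},{"jaw": 0.093,"dx": 0,"dy": 0,"dz": 0,"yaw": 0},{"jaw": 0.093,"dx": 0,"dy": 0,"dz": -0.03,"yaw": 0},{"jaw": 0.093,"dx": 0,"dy": 0,"dz": -0.04,"yaw": 0},{"jaw": 0.093,"dx": 0,"dy": 0,"dz": -0.05,"yaw": 0},{"jaw": 0.093,"dx": 0,"dy": 0,"dz": 0,"yaw": 0}]}}

```text
t: 23.65
tool_pos: [0.4435, -0.0751, 0.2066]
orientation: [3.139, 0.014, 0.013]
force: [0.2, -0.1, -0.3]
opening: 0.093
gripper_force: 0.0
```

Run:
```python
from p import *
s=read_state();print(s["tool_pos"],s["opening"])
# compare with initial wrist view: lid/jar/pad locations by template match from w2, predicted in the new view
old=cv2.imread('pics/w2.png');new=read_camera('wrist')[:,:,::-1].copy();m=camera_model('wrist');mo=dict(np.load('w2.npz'))
cv2.imwrite('pics/w6.png',new)
for n,(u,v),z,h in [("can",(321,203),.122,34),("jar",(164,213),.122,32),("pad",(190,123),.028,45)]:
    P=onz(mo,u,v,z);q=proj(m,P);t=old[v-h:v+h,u-h:u+h]
    r=cv2.matchTemplate(new,t,cv2.TM_CCOEFF_NORMED);_,s_,_,l=cv2.minMaxLoc(r)
    g=onz(m,l[0]+h,l[1]+h,z);print(n,P.round(4),q.round(1),(l[0]+h,l[1]+h),round(s_,3),((g-P)*1e3).round(1))
```

```text
[ 0.44354477 -0.07510931  0.20658883] 0.09301015406065563
can [ 0.4436 -0.0749  0.122 ] [318.8 202.5] (319, 204) 0.926 [-1.3 -0.2  0. ]
jar [0.4338 0.0559 0.122 ] [163.3 212.4] (166, 213) 0.987 [-0.5 -2.2  0. ]
pad [0.5027 0.0646 0.028 ] [189.3 123.7] (191, 124) 0.991 [-0.3 -1.8  0. ]
```

The can, jar and pad are all within about 2 mm of where they started, so I'm handing in.

```bash
python3 -c "
from plant import *
print(close_job())"
```

```text
the job is handed in; nothing more can be done
None
```

The job is handed in at about 24 s of the 67 s: the sanding block lies flat in the tray, and the white can is back upright on its right-bay mat; can, jar and clamp pad measured within about 2 mm of their start positions, but no pass/fail verdict came back.

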